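# Brace the spice jar and twist its tight cap off

## Robot

A 7-joint arm with a two-finger parallel gripper is mounted at the origin on the work surface. World frame = base frame: x ahead of the robot, y to its left, z up, the work surface at z = 0. Lengths are in m, angles in rad, forces in N, time in s.
With the tool pointing down it reaches from about 0.425 to 0.875 m from the base axis. Payload 4.7 kg.
Tool frame: the origin (TCP) lies where the fingers leave the gripper's body, on its centre line; the fingertips stand 70 mm ahead of it and the grasp point (between the pads) lies 51 mm ahead of it; z points along the fingers, y is the line along which they close (so a half turn about z gives the same grasp; the last joint's range is limited). The gripper opens to 87 mm and grips with 3 to 60 N. Pads are 19 mm wide; open, the fingers measure 117 mm over their backs; the gripper's body (75 mm by 190 mm) begins 51 mm behind the grasp point.
Start: joints at [1.315, 0.321, -0.07, 1.45, 0.023, 1.371, -0.057], TCP at [0.173, -0.627, 0.292] pointing down, gripper open.
Joint ranges: [-2.86, 2.86], [-0.3, 2.09], [-1.38, 1.24], [0.06, 2.45], [-1.56, 4.7], [0.09, 2.05], [-2.69, 2.69]. Speed limits (rad/s): [2.57, 2.57, 3.14, 3.14, 3.14, 3.14, 3.14].

## Interface

Orientations are given as a rotation vector (axis times angle).
In Python, from bench import ctrl gives the robot as it stands.
- The arm moves only by the tool play_rows, never from a script. Its argument "increments" is a list that holds one entry, the list of rows, each a list of 7 numbers: the shift along the tool's x, y, z as a fraction of full scale, then the turn, a rotation vector about the tool's x, y, z as a fraction of full scale, then the gripper command: -1 is shut, 1 is fully open, values between are in proportion. A call has 1 to 8 rows; each row is the pose to reach, as a shift and turn from the pose commanded when the call began, along the tool's axes at that moment; what a row does not reach only later rows make up. Full scale, the value 1, is 0.1 m for a shift and 90 degrees for a turn. A row lasts 1/10 s, in which the tool goes at most 50 mm and 8.59 degrees, less where a joint would pass 70% of its speed; a pose out of reach is approached as far as the arm can. A call with a number of a shift or a turn outside -1 to 1 is refused whole. A call with a gripper value outside its range is refused whole. The fingers move at their own pace and stop on an object; "squeeze" is the grip in N (left out, the last holds). Time passes only in rows, so rows that repeat a pose let the fingers close. It gives the time, the measured TCP pose, the force, the opening and the grip force at its end, in the units of the state.
- ctrl.get_state(): the state, without advancing time (a new reading comes with each control period).
- ctrl.get_image(name): name is "side" or "top"; returns the picture (384x512x3 uint8, red, green, blue); there is no depth.
- ctrl.get_calibration(name): a dict with "vertical_fov" (degrees; the focal length in pixels is half the picture's height over the tangent of half this angle, whatever the lens; pixels are square), "cx", "cy" (the principal point, pixels), "dist_coeffs" ([k1, k2, p1, p2, k3] as OpenCV has them; the pictures are not rectified), "R" (3x3) and "t" (3): a world point X has camera coordinates R X + t. Camera axes: x right, y down, z forward; pixel columns grow to the right and rows downward; lengths in m; the calibration is good to about 2 mm. A picture is of the moment at which its call begins. get_calibration takes no time and is no camera call.
- ctrl.close_job(): hands the job in; it is judged then, once.
The state is a dict: "time": time; "joint_positions": joint angles; "qd": joint speeds; "joint_torque": joint torques, N m; "position": TCP position; "tool_rot": TCP orientation; "ft_force": force on the tool from outside, world axes, zero at the start; "torque": the same for the moment, N m; "grip_width": opening from 0.0 (shut) to 1.0 (fully open); "grip_force": force on a finger pad.
Only numpy, scipy, OpenCV 4.12 (cv2) and the standard library are available. Lean on these libraries where they do the work, as an engineer would, in place of code of your own. Each camera call takes 0.05 s, during which the arm holds its last target. There are 200 camera calls.

## Task

On the wooden jar brace, slide the jaw by its black handle until the square spice jar is held snugly between jaw and stop. Then unscrew the jar's tight red cap anticlockwise, without letting the jar turn or lift, only until it comes free, and lift it straight up. Finish while still holding the cap level in the gripper just above the jar's mouth, clear of the jar; leave the jar braced and everything else on the worktop where it is.

Things in the scene. Friction and masses are not known exactly. Their poses are not given: they have to be found in the camera images.
- brace: Jar brace: wooden board 150 x 270 x 16 mm fixed to the worktop; origin at the centre of its underside, x across, y lengthwise towards the end with the fixed stop, z up. The stop is an upright aluminium block 70 mm wide, 50 mm tall above the board; its rubber-faced side looks to -y and lies at brace y = 110 mm. The jar stands loosely on the board (top at z = 16 mm) between stop and jaw
- jaw (a joint): Position of the sliding jaw along the brace's +y (m): 0 fully open (jaw face at brace y = -10 mm), growing towards the stop. It stays where it is left and needs about 7 N to slide, plus some 4 N while it pushes the loose jar along. The square 50 mm jar is snug against jaw and stop at 0.070
- jaw_handle (a point): Point to grip on the jaw's upright black handle, 70 mm above the worktop. The handle is 20 mm wide across (brace x), 26 mm long along the slide (brace y), spans z = 34 to 89 mm above the worktop, and stands 75 mm behind the jaw's face; below it lies the 46 mm wide carriage, top at z = 35 mm. Axes as the brace
- jaw_face (a point): Centre of the jaw's rubber face towards the jar (66 mm wide, 50 mm tall above the board). Axes as the brace; snug when the jar's axis is 25 mm beyond it along y
- stop_face (a point): Centre of the fixed stop's face towards the jar. Axes as the brace; snug when the jar's axis is 25 mm before it (-y)
- jar: Square glass jar of red pepper, 50 x 50 mm, glass body 72 mm tall, then a round neck of 32 mm diameter up to 93 mm with lugs on it that hold the cap, and a white sprung seal in its mouth, up to 4 mm proud, that pushes the cap up with about 12 N; about 0.4 kg. Origin at the centre of its underside, z up; its sides are nearly parallel to the brace's
- cap: Round red twist-off cap, 50 mm in diameter, 28 mm tall plus a 3 mm flip-top panel towards its +x. Origin at the centre of its lower rim, 78 mm above the jar's underside while screwed on, z up. About 0.2 N m turns it. Its angle to the jar (cap yaw minus jar yaw) is 0 at its clockwise stop and 0 to 0.5 rad at the start
- cap_stripe (a point): White stripe on top of the cap, 14 mm from its axis towards cap +x, 108 mm above the jar's underside: it shows how far the cap is turned. Anticlockwise from above, the cap's lugs let go at about 1.7 rad of cap-to-jar angle; it lifts straight off from there to about 2.25 rad, where it meets a stop (1.95 is the middle). Let go of when free, it pops up 2.5 mm
- spice_a: Bystander: like jar, yellow contents, closed, 106 mm tall; origin under its centre
- spice_b: Bystander: like jar, green contents, closed, 106 mm tall; origin under its centre
- salt: Bystander: white ceramic salt cellar, 84 mm across, 80 mm tall; origin under its centre
- cezve: Bystander: steel cezve, 86 mm across, 75 mm tall, handle 165 mm out to its +y and rising to 106 mm; origin under its bowl's centre
- tray: Bystander: bamboo tray 160 x 240 x 24 mm with a chrome spring clip on its rim, 46 mm high; origin under its centre
- tin: Bystander: hinged aluminium tin 77 x 112 x 54 mm; origin under its centre
There are look-alikes about, which are no part of the job. Of the things that look like the cap, the smaller one is meant. What is shaped like the jar but blue or purple is not meant.

How it is judged:
By the outcome, as a careful person would: the job done as asked, in the order asked, and still so for the second after the job is handed in, while the arm keeps its last pose, push and grip.
It also fails if it takes over 58 s, if anything falls off the work surface, if the arm or the gripper's body presses on something with over 40 N, if the wrist force passes 120 N, or if a joint passes its speed limit or range.

## Working session

There is one attempt and no reset: what is moved stays moved. The work goes in short steps, Python scripts to look and compute and a tool call to move; the robot and the scene stay as the last step left them, time stands still between calls to the robot, and variables do not carry over. Pictures are saved under pics/ and viewed, at most 10 in all, crops included, and the job is handed in when it is done.

Besides the shell and the picture viewer there is one more tool, called as name([rows], argument=value, ...), one row to a line, values as JSON. play_rows: Moves the arm, as the interface text tells. Shift numbers are shares of 0.1 m and turn numbers shares of 90 degrees, none past 1 either way. Its arguments: {"type":"object","properties":{"increments":{"type":"array"},"squeeze":{"type":"number"}},"required":["increments"]}

```bash
mkdir -p pics; ls; python3 - <<'E'
from bench import ctrl
import cv2
for n in("top","side"):
    im=ctrl.get_image(n); cv2.imwrite(f"pics/{n}0.png",im[:,:,::-1])
    c=ctrl.get_calibration(n); print(n,c)
s=ctrl.get_state(); print(s)
E
```

```text
pics
top {'vertical_fov': 56.01776071183942, 'cx': 254.53195780377385, 'cy': 193.29236989700576, 'dist_coeffs': array([-0.08699099,  0.        ,  0.        ,  0.        ,  0.        ]), 'R': array([[-0.01509578, -0.99968358,  0.02012124],
       [-0.99375245,  0.0127746 , -0.11087324],
       [ 0.11058111, -0.02166925, -0.99363085]]), 't': array([0.00239754, 0.58340993, 1.3186403 ])}
side {'vertical_fov': 54.172492749507455, 'cx': 254.77151703770608, 'cy': 192.32340891723098, 'dist_coeffs': array([-0.04431261,  0.        ,  0.        ,  0.        ,  0.        ]), 'R': array([[-0.80873142, -0.587869  , -0.01906662],
       [-0.42227635,  0.60288038, -0.67691797],
       [ 0.40943398, -0.53939345, -0.73581147]]), 't': array([0.46203666, 0.29553333, 1.03172516])}
{'time': 0.1, 'joint_positions': array([ 1.31510662,  0.32173766, -0.07005339,  1.45157423,  0.02262751,
        1.37080942, -0.05689777]), 'qd': array([ 0.00016291, -0.00184423, -0.0003384 , -0.00253533,  0.0022919 ,
       -0.00089646,  0.00062167]), 'joint_torque': array([ 1.58744911e-05, -4.92571378e+01, -4.05769609e-01, -3.13397205e+01,
       -6.42814999e-02,  3.94923321e-02,  7.49543574e-05]), 'position': array([ 0.17307356, -0.62613265,  0.29126718]), 'tool_rot': array([-3.11136254e+00, -4.22281215e-01,  5.72226265e-04]), 'ft_force': array([ 0.49546016, -0.2074185 ,  0.50415589]), 'torque': array([-0.02375492, -0.01973508, -0.03658777]), 'grip_force': 0.0, 'grip_width': 0.99981653251898}
```

View pics/top0.png

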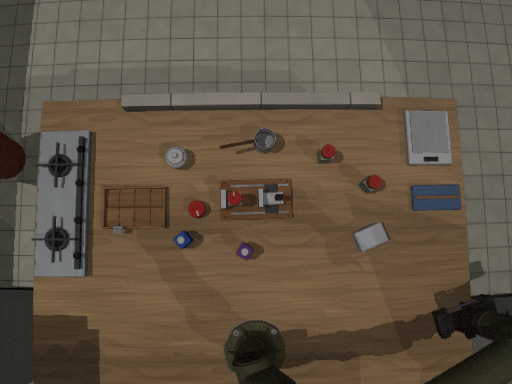

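View pics/side0.png

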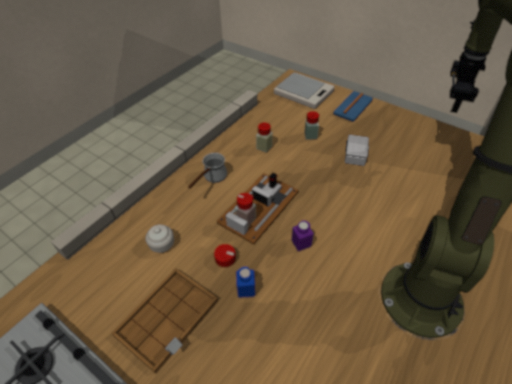

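The top view shows the brace at about (256,200), with the stop at its left end (223,198), the red cap at (234,198) and the jaw handle at about (279,198). The side view shows the cap at (245,202) and the handle at (272,181). I'll zoom in on both.

```bash
cat > h.py <<'E'
import numpy as np, cv2
from bench import ctrl
def cal(n):
    c=ctrl.get_calibration(n); f=192/np.tan(np.radians(c["vertical_fov"]/2))
    return np.array([[f,0,c["cx"]],[0,f,c["cy"]],[0,0,1]]),c["dist_coeffs"],c["R"],c["t"]
def ray(n,p):
    K,d,R,t=cal(n); u=cv2.undistortPoints(np.array([[p]],float),K,d)[0,0]
    return -R.T@t, R.T@np.array([u[0],u[1],1])
def plane(n,p,z):
    o,v=ray(n,p); return o+v*(z-o[2])/v[2]
def tri(a,b):
    (o,v),(q,w)=ray("top",a),ray("side",b)
    s=np.linalg.lstsq(np.c_[v,-w],q-o,rcond=None)[0]
    A,B=o+v*s[0],q+w*s[1]; return (A+B)/2,np.linalg.norm(A-B)
def proj(n,X):
    K,d,R,t=cal(n); return cv2.projectPoints(np.array(X,float).reshape(-1,3),cv2.Rodrigues(R)[0],t,K,d)[0][:,0]
def crop(n,u,v,w,h,k,name,im=None):
    im=ctrl.get_image(n) if im is None else im
    cv2.imwrite("pics/"+name,cv2.resize(im[v:v+h,u:u+w,::-1],None,fx=k,fy=k,interpolation=cv2.INTER_CUBIC)); return im
E
python3 - <<'E'
from h import *
a=cv2.imread("pics/top0.png");b=cv2.imread("pics/side0.png")
A=cv2.resize(a[170:230,210:305],(760,480),interpolation=2)
cv2.imwrite("pics/t1.png",A)
B=cv2.resize(b[165:265,205:310],(630,600),interpolation=2)
cv2.imwrite("pics/s1.png",B)
E
```

```text
(no output)
```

View pics/t1.png

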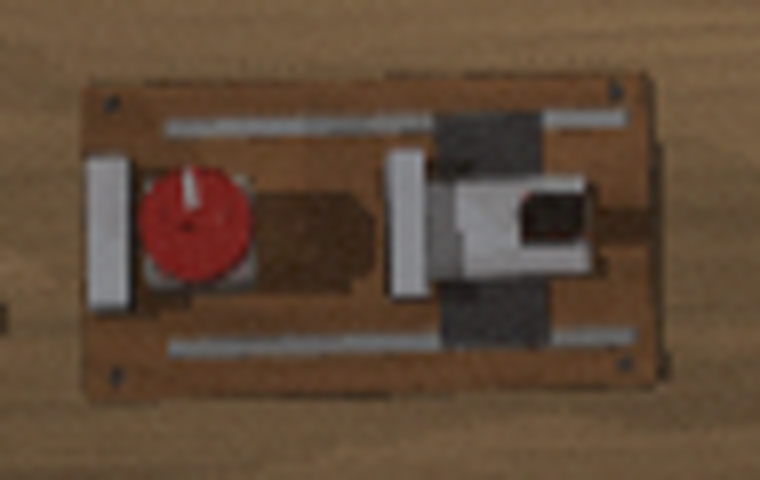

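View pics/s1.png

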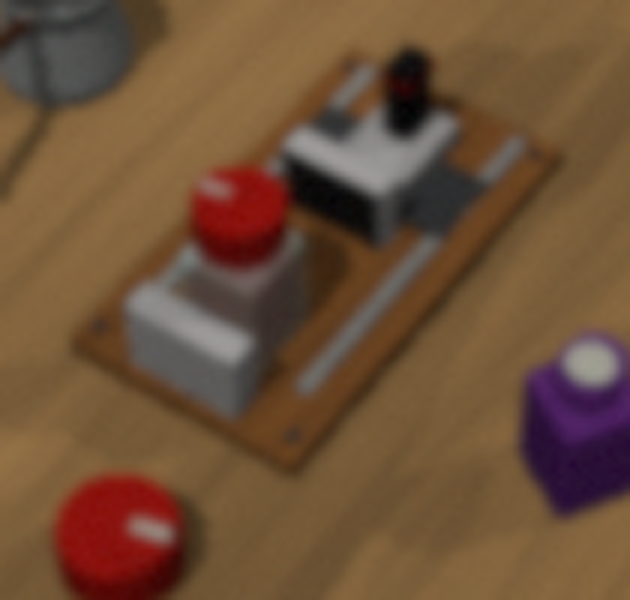

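The zooms show the board corners, cap, white stripe and handle clearly. Now I'll convert those pixels to positions.

```bash
python3 - <<'E'
from h import *
np.set_printoptions(precision=4,suppress=True)
T=lambda u,v:((u+.5)/8-.5+210,(v+.5)/8-.5+170)
S=lambda u,v:((u+.5)/6-.5+205,(v+.5)/6-.5+165)
C=np.array([plane("top",T(*p),.016) for p in[(82,84),(647,72),(655,384),(86,402)]]);print("top corners\n",C)
C2=np.array([plane("side",S(*p),.016) for p in[(75,345),(355,55),(560,158),(293,470)]]);print("side corners\n",C2)
for c in(C,C2):
    y=(c[0]+c[3])/2-(c[1]+c[2])/2; print("cen",c.mean(0),"yaw",np.arctan2(-y[0],y[1]),"len",np.linalg.norm(y))
print("cap top",plane("top",T(196,224),.122),"side",plane("side",S(243,203),.122), tri(T(196,224),S(243,203)))
print("stripe",plane("top",T(190,187),.125),plane("side",S(216,187),.125))
print("handle top",plane("top",T(553,217),.089),plane("side",S(409,60),.089))
print("jaw face",plane("top",T(387,224),.066),"stop",plane("top",T(130,230),.066))
# red blobs
for n,f,z in(("top","top0",.122),("side","side0",.122)):
    im=cv2.imread(f"pics/{f}.png"); h=cv2.cvtColor(im,cv2.COLOR_BGR2HSV)
    m=((h[...,0]<8)|(h[...,0]>172))&(h[...,1]>170)&(h[...,2]>70)
    k,l,s,c=cv2.connectedComponentsWithStats(m.astype(np.uint8))
    for i in range(1,k):
        if s[i,4]>25: print(n,s[i],c[i])
E
```

```text
top corners
 [[ 0.6375  0.1251  0.016 ]
 [ 0.64   -0.1441  0.016 ]
 [ 0.4913 -0.144   0.016 ]
 [ 0.4867  0.1239  0.016 ]]
side corners
 [[ 0.6287  0.1271  0.016 ]
 [ 0.6328 -0.1402  0.016 ]
 [ 0.4877 -0.1387  0.016 ]
 [ 0.4851  0.1251  0.016 ]]
cen [ 0.5639 -0.0098  0.016 ] yaw 0.01332867054800579 len 0.268552023627668
cen [ 0.5586 -0.0067  0.016 ] yaw 0.012551693287919156 len 0.2655860763780209
cap top [0.5594 0.0678 0.122 ] side [0.5561 0.0668 0.122 ] (array([0.5581, 0.0669, 0.1211]), np.float64(0.00329210831710487))
stripe [0.5753 0.0701 0.125 ] [0.572 0.068 0.125]
handle top [ 0.5637 -0.091   0.089 ] [ 0.5633 -0.0935  0.089 ]
jaw face [ 0.5638 -0.0172  0.066 ] stop [0.5626 0.0998 0.066 ]
top [321 145  14  13 134] [327.8209 150.903 ]
top [368 175  14  13 136] [374.2794 181.1029]
top [227 191  14  14 136] [233.9853 197.7206]
top [188 201  17  16 201] [195.8259 207.9552]
side [307 111  12  12 116] [312.2845 116.6293]
side [258 122  13  13 125] [263.792 127.92 ]
side [237 193  17  16 193] [244.8601 200.6166]
side [214 244  22  23 342] [223.5029 254.655 ]
```

```bash
cat >> h.py <<'E'
from scipy.spatial.transform import Rotation as Ro
def st():
    s=ctrl.get_state(); R=Ro.from_rotvec(s["tool_rot"]).as_matrix()
    print("t %.2f"%s["time"],"pos",s["position"].round(4),"yaw %.3f tilt %.3f"%(np.arctan2(R[1,0],R[0,0]),np.arccos(-R[2,2])),"f",s["ft_force"].round(1),"m",s["torque"].round(2),"w %.1fmm"%(s["grip_width"]*87),"gf %.1f"%s["grip_force"],"q",s["joint_positions"].round(2)); return s,R
def go(xyz,yaw=None):
    "fractions for a move to TCP xyz, pointing down with tool-x yaw"
    s,R=st(); print("shift",(R.T@(np.array(xyz)-s["position"])/.1).round(3))
    if yaw is not None:
        T=np.array([[np.cos(yaw),np.sin(yaw),0],[np.sin(yaw),-np.cos(yaw),0],[0,0,-1]])
        print("turn",(Ro.from_matrix(R.T@T).as_rotvec()/(np.pi/2)).round(4))
E
python3 -c "
from h import *
go((.5635,-.092,.24),1.584)"
```

```text
t 0.10 pos [ 0.1731 -0.6261  0.2913] yaw 0.270 tilt 0.002 f [ 0.5 -0.2  0.5] m [-0.02 -0.02 -0.04] w 87.0mm gf 0.0 q [ 1.32  0.32 -0.07  1.45  0.02  1.37 -0.06]
shift [ 5.187 -4.107  0.519]
turn [-1.000e-03 -7.000e-04 -8.366e-01]
```

play_rows([
  [[0.33, -0.26, 0.03, 0, 0, 0, 1], [0.67, -0.53, 0.05, 0, 0, 0, 1], [1, -0.8, 0.1, 0, 0, 0, 1], [1, -0.8, 0.1, 0, 0, 0, 1]],
])

```text
time: 0.5
position: [0.2538, -0.5171, 0.2814]
tool_rot: [-3.107, -0.437, -0.004]
ft_force: [0.4, -0.0, -0.3]
grip_width: 1.0
grip_force: 0.0
```

play_rows([
  [[0.33, -0.26, 0.03, 0, 0, 0, 1], [0.67, -0.53, 0.05, 0, 0, 0, 1], [1, -0.8, 0.1, 0, 0, 0, 1], [1, -0.8, 0.1, 0, 0, 0, 1]],
])

```text
time: 0.9
position: [0.3277, -0.4133, 0.2716]
tool_rot: [-3.108, -0.437, -0.002]
ft_force: [0.0, 0.0, 0.3]
grip_width: 0.996
grip_force: 0.0
```

play_rows([
  [[0.33, -0.26, 0.03, 0, 0, 0, 1], [0.67, -0.53, 0.05, 0, 0, 0, 1], [1, -0.8, 0.1, 0, 0, 0, 1], [1, -0.8, 0.1, 0, 0, 0, 1]],
])

```text
time: 1.3
position: [0.4019, -0.3096, 0.2617]
tool_rot: [-3.108, -0.437, -0.002]
ft_force: [0.3, 0.0, 0.1]
grip_width: 1.002
grip_force: 0.0
```

play_rows([
  [[0.33, -0.26, 0.03, 0, 0, 0, 1], [0.67, -0.53, 0.05, 0, 0, 0, 1], [1, -0.8, 0.1, 0, 0, 0, 1], [1, -0.8, 0.1, 0, 0, 0, 1]],
])

```text
time: 1.7
position: [0.4763, -0.2058, 0.2518]
tool_rot: [-3.108, -0.437, -0.002]
ft_force: [0.1, 0.3, 0.2]
grip_width: 0.996
grip_force: 0.0
```

play_rows([
  [[0.33, -0.26, 0.03, 0, 0, -0.1, 1], [0.67, -0.53, 0.05, 0, 0, -0.2, 1], [1, -0.8, 0.1, 0, 0, -0.28, 1], [1, -0.8, 0.1, 0, 0, -0.37, 1], [1, -0.8, 0.1, 0, 0, -0.46, 1], [1, -0.8, 0.1, 0, 0, -0.6, 1], [1, -0.8, 0.1, 0, 0, -0.7, 1], [1, -0.8, 0.1, 0, 0, -0.8, 1]],
])

```text
time: 2.5
position: [0.5482, -0.1094, 0.2418]
tool_rot: [-2.354, -2.08, 0.001]
ft_force: [0.6, -0.1, 0.9]
grip_width: 1.001
grip_force: 0.0
```

```bash
python3 -c "
from h import *
go((.5635,-.092,.125),1.584)"
```

```text
t 2.50 pos [ 0.5482 -0.1094  0.2418] yaw 1.447 tilt 0.001 f [ 0.6 -0.1  0.9] m [ 0.03 -0.11  0.  ] w 87.0mm gf 0.0 q [ 0.74  0.22 -0.66  1.73  0.14  1.25 -0.08]
shift [0.192 0.131 1.168]
turn [-0.0006  0.0003 -0.0869]
```

play_rows([
  [[0.19, 0.13, 0.17, 0, 0, -0.08, 1], [0.19, 0.13, 0.17, 0, 0, -0.08, 1]],
])

```text
time: 2.7
position: [0.5636, -0.0897, 0.2233]
tool_rot: [-2.219, -2.219, 0.0]
ft_force: [0.0, 0.1, -0.8]
grip_width: 1.001
grip_force: 0.0
```

play_rows([
  [[0, 0, 0.35, 0, 0, 0, 1], [0, 0, 0.7, 0, 0, 0, 1], [0, 0, 1, 0, 0, 0, 1], [0, 0, 1, 0, 0, 0, 1]],
])

```text
time: 3.1
position: [0.5604, -0.092, 0.1212]
tool_rot: [-2.223, -2.21, 0.009]
ft_force: [-0.9, 0.0, 0.9]
grip_width: 0.998
grip_force: 0.0
```

```bash
python3 -c "
from h import *
go((.5635,-.092,.123),1.584)
a=crop('top',210,160,100,75,4,'t2.png'); b=crop('side',205,130,120,90,4,'s2.png')
A=cv2.imread('pics/t2.png');B=cv2.imread('pics/s2.png');B=cv2.resize(B,(400,300));cv2.imwrite('pics/ts2.png',np.hstack([A,B]))"
```

```text
t 3.10 pos [ 0.5604 -0.092   0.1212] yaw 1.565 tilt 0.009 f [-0.9  0.   0.9] m [-0.05 -0.01  0.  ] w 86.9mm gf 0.0 q [ 0.67  0.37 -0.65  1.82  0.26  1.04 -0.09]
shift [-0.     0.031 -0.019]
turn [-0.0057 -0.0008 -0.012 ]
```

View pics/ts2.png

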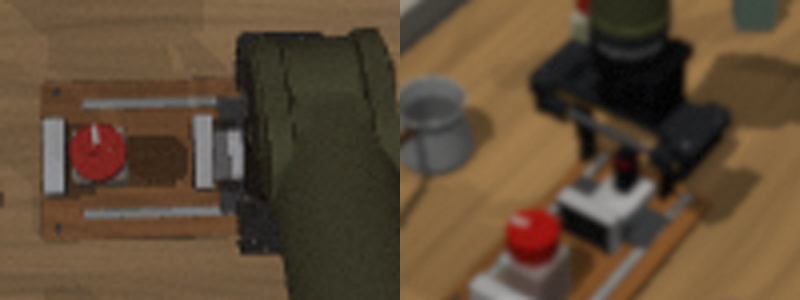

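The side view shows the open fingers on either side of the handle, which sits between them at about (625,165) in the right-hand panel. Next I'll close on it.

play_rows([
  [[0, 0.03, -0.02, 0, 0, -0.01, -1], [0, 0.03, -0.02, 0, 0, -0.01, -1], [0, 0.03, -0.02, 0, 0, -0.01, -1], [0, 0.03, -0.02, 0, 0, -0.01, -1], [0, 0.03, -0.02, 0, 0, -0.01, -1], [0, 0.03, -0.02, 0, 0, -0.01, -1], [0, 0.03, -0.02, 0, 0, -0.01, -1], [0, 0.03, -0.02, 0, 0, -0.01, -1]],
], squeeze=12)

```text
time: 4.0
position: [0.5668, -0.0905, 0.1272]
tool_rot: [-2.207, -2.236, 0.0]
ft_force: [0.4, 0.1, 0.3]
grip_width: 0.357
grip_force: 0.0
```

```bash
python3 -c "
from h import *
st()"
```

```text
t 4.00 pos [ 0.5668 -0.0905  0.1272] yaw 1.584 tilt 0.000 f [0.4 0.1 0.3] m [-0.06 -0.07  0.03] w 31.1mm gf 0.0 q [ 0.67  0.37 -0.66  1.81  0.26  1.05 -0.07]
```

play_rows([
  [[0, -0.03, 0.05, 0, 0, 0, -1], [0, -0.03, 0.05, 0, 0, 0, -1], [0, -0.03, 0.05, 0, 0, 0, -1], [0, -0.03, 0.05, 0, 0, 0, -1], [0, -0.03, 0.05, 0, 0, 0, -1], [0, -0.03, 0.05, 0, 0, 0, -1]],
])

```text
time: 4.6
position: [0.5643, -0.0905, 0.1218]
tool_rot: [2.206, 2.235, 0.002]
ft_force: [4.9, 0.6, -6.6]
grip_width: 0.229
grip_force: 12.0
```

```bash
python3 -c "
from h import *
st()"
```

```text
t 4.60 pos [ 0.5643 -0.0905  0.1218] yaw 1.584 tilt 0.001 f [ 4.9  0.6 -6.6] m [-0.03 -1.16 -0.01] w 19.9mm gf 12.0 q [ 0.67  0.38 -0.66  1.82  0.26  1.03 -0.07]
```

play_rows([
  [[0, 0.01, -0.01, 0, 0, 0, -1], [0, 0.01, -0.01, 0, 0, 0, -1], [0.1, 0.01, -0.01, 0, 0, 0, -1], [0.2, 0.01, -0.01, 0, 0, 0, -1], [0.3, 0.01, -0.01, 0, 0, 0, -1], [0.4, 0.01, -0.01, 0, 0, 0, -1], [0.45, 0.01, -0.01, 0, 0, 0, -1], [0.45, 0.01, -0.01, 0, 0, 0, -1]],
], squeeze=40)

```text
time: 5.4
position: [0.5639, -0.0481, 0.1218]
tool_rot: [2.207, 2.233, -0.004]
ft_force: [5.8, -4.5, -12.2]
grip_width: 0.224
grip_force: 40.0
```

```bash
python3 -c "
from h import *
st()"
```

```text
t 5.40 pos [ 0.5639 -0.0481  0.1218] yaw 1.583 tilt 0.003 f [  5.8  -4.5 -12.2] m [-0.87 -1.53  0.06] w 19.5mm gf 40.0 q [ 0.61  0.37 -0.67  1.83  0.27  1.03 -0.16]
```

play_rows([
  [[0.05, 0.01, 0.02, 0, 0, 0, -1], [0.1, 0.01, 0.02, 0, 0, 0, -1], [0.15, 0.01, 0.02, 0, 0, 0, -1], [0.19, 0.01, 0.02, 0, 0, 0, -1], [0.19, 0.01, 0.02, 0, 0, 0, -1], [0.19, 0.01, 0.02, 0, 0, 0, -1]],
])

```text
time: 6.0
position: [0.5639, -0.0298, 0.1217]
tool_rot: [2.208, 2.233, -0.009]
ft_force: [-3.3, -6.5, 2.9]
grip_width: 0.226
grip_force: 40.0
```

```bash
python3 -c "
from h import *
st()"
```

```text
t 6.00 pos [ 0.5639 -0.0298  0.1217] yaw 1.582 tilt 0.006 f [-3.3 -6.5  2.9] m [-1.02  0.26  0.09] w 19.7mm gf 40.0 q [ 0.58  0.37 -0.68  1.83  0.27  1.04 -0.19]
```

play_rows([
  [[0.02, 0, 0, 0, 0, 0, -1], [0.03, 0, 0, 0, 0, 0, -1], [0.03, 0, 0, 0, 0, 0, -1]],
])

```text
time: 6.3
position: [0.5639, -0.0286, 0.1217]
tool_rot: [2.208, 2.231, -0.012]
ft_force: [-3.1, -9.2, 4.3]
grip_width: 0.227
grip_force: 40.1
```

```bash
python3 -c "
from h import *
st()"
```

```text
t 6.30 pos [ 0.5639 -0.0286  0.1217] yaw 1.581 tilt 0.008 f [-3.1 -9.2  4.3] m [-1.64  0.24  0.22] w 19.8mm gf 40.1 q [ 0.58  0.37 -0.68  1.83  0.27  1.04 -0.2 ]
```

play_rows([
  [[0.02, 0, 0, 0, 0, 0, -1], [0.04, 0, 0, 0, 0, 0, -1], [0.04, 0, 0, 0, 0, 0, -1]],
])

```text
time: 6.6
position: [0.5639, -0.0253, 0.1217]
tool_rot: [2.208, 2.23, -0.013]
ft_force: [-3.0, -10.5, 3.8]
grip_width: 0.228
grip_force: 40.0
```

play_rows([
  [[0.01, 0, 0, 0, 0, 0, -1], [0.02, 0, 0, 0, 0, 0, -1], [0.02, 0, 0, 0, 0, 0, -1]],
])

```text
time: 6.9
position: [0.5639, -0.0235, 0.1218]
tool_rot: [2.208, 2.229, -0.013]
ft_force: [-2.5, -10.3, 3.5]
grip_width: 0.226
grip_force: 40.0
```

```bash
python3 -c "
from h import *
st()"
```

```text
t 6.90 pos [ 0.5639 -0.0235  0.1218] yaw 1.580 tilt 0.009 f [ -2.5 -10.3   3.5] m [-1.94  0.29  0.21] w 19.7mm gf 40.0 q [ 0.57  0.37 -0.68  1.83  0.28  1.04 -0.21]
```

play_rows([
  [[0.01, 0, 0, 0, 0, 0, -1], [0.02, 0, 0, 0, 0, 0, -1], [0.02, 0, 0, 0, 0, 0, -1]],
])

```text
time: 7.2
position: [0.5638, -0.022, 0.1217]
tool_rot: [2.209, 2.229, -0.014]
ft_force: [-3.0, -11.3, 3.9]
grip_width: 0.228
grip_force: 40.0
```

play_rows([
  [[0.01, 0, 0, 0, 0, 0, -1], [0.01, 0, 0, 0, 0, 0, -1]],
])

```text
time: 7.4
position: [0.5638, -0.0218, 0.1217]
tool_rot: [2.209, 2.228, -0.015]
ft_force: [-3.4, -13.2, 4.8]
grip_width: 0.227
grip_force: 40.0
```

play_rows([
  [[0.01, 0, 0, 0, 0, 0, -1], [0.01, 0, 0, 0, 0, 0, -1]],
])

```text
time: 7.6
position: [0.5639, -0.0217, 0.1217]
tool_rot: [2.209, 2.227, -0.016]
ft_force: [-2.6, -15.1, 4.4]
grip_width: 0.223
grip_force: 40.0
```

play_rows([
  [[0.02, 0, 0, 0, 0, 0, -1], [0.03, 0, 0, 0, 0, 0, -1], [0.03, 0, 0, 0, 0, 0, -1]],
])

```text
time: 7.9
position: [0.5638, -0.0214, 0.1217]
tool_rot: [2.209, 2.223, -0.021]
ft_force: [-3.2, -19.6, 4.1]
grip_width: 0.231
grip_force: 40.0
```

play_rows([
  [[0.02, 0, 0, 0, 0, 0, -1], [0.02, 0, 0, 0, 0, 0, -1], [0.02, 0, 0, 0, 0, 0, -1]],
])

```text
time: 8.2
position: [0.5639, -0.0212, 0.1217]
tool_rot: [2.209, 2.221, -0.023]
ft_force: [-3.2, -22.2, 4.8]
grip_width: 0.227
grip_force: 40.0
```

```bash
python3 -c "
from h import *
st()"
```

```text
t 8.20 pos [ 0.5639 -0.0212  0.1217] yaw 1.576 tilt 0.017 f [ -3.2 -22.2   4.8] m [-4.57  0.42  0.26] w 19.8mm gf 40.0 q [ 0.56  0.37 -0.68  1.83  0.28  1.04 -0.23]
```

play_rows([
  [[0, 0, 0, 0, 0, 0, 0], [0, 0, 0, 0, 0, 0, 0], [0, 0, 0, 0, 0, 0, 0], [0, 0, 0, 0, 0, 0, 0], [0, 0, -0.3, 0, 0, 0, 0.5], [0, 0, -0.6, 0, 0, 0, 1], [0, 0, -1, 0, 0, 0, 1], [0, 0, -1, 0, 0, 0, 1]],
], squeeze=20)

```text
time: 9.0
position: [0.5677, -0.0071, 0.2268]
tool_rot: [2.2, 2.232, 0.009]
ft_force: [1.0, 0.3, 0.7]
grip_width: 0.776
grip_force: 0.0
```

play_rows([
  [[-0.4, 0, 0, 0, 0, 0, 1], [-0.8, 0, 0, 0, 0, 0, 1], [-1, 0, 0, 0, 0, 0, 1], [-1, 0, 0, 0, 0, 0, 1], [-1, 0, 0, 0, 0, 0, 1]],
])

```text
time: 9.5
position: [0.5659, -0.1076, 0.2207]
tool_rot: [-2.206, -2.235, -0.001]
ft_force: [0.4, 0.5, 0.2]
grip_width: 1.0
grip_force: 0.0
```

```bash
python3 -c "
from h import *
st()
a=crop('top',210,160,100,75,4,'t3.png'); b=crop('side',205,150,120,90,4,'s3.png')
A=cv2.imread('pics/t3.png');B=cv2.imread('pics/s3.png');B=cv2.resize(B,(400,300));cv2.imwrite('pics/ts3.png',np.hstack([A,B]))
for n,im in(('top',a),('side',b)):
    h=cv2.cvtColor(im,cv2.COLOR_RGB2HSV)
    m=((h[...,0]<8)|(h[...,0]>172))&(h[...,1]>170)&(h[...,2]>70)
    k,l,s,c=cv2.connectedComponentsWithStats(m.astype(np.uint8))
    for i in range(1,k):
        if s[i,4]>25: print(n,s[i],c[i])
"
```

```text
t 9.50 pos [ 0.5659 -0.1076  0.2207] yaw 1.584 tilt 0.001 f [0.4 0.5 0.2] m [ 0.05 -0.03 -0.01] w 87.0mm gf 0.0 q [ 0.72  0.28 -0.67  1.71  0.18  1.22  0.02]
top [321 145  14  13 136] [327.83088235 150.92647059]
top [368 175  13  13 137] [374.29927007 181.08759124]
top [226 191  13  14 134] [232.04477612 197.85820896]
top [188 201  17  17 204] [196.         208.00490196]
side [307 111  12  12 116] [312.28448276 116.56896552]
side [235 194  16  16 188] [243.17021277 201.91489362]
side [214 244  22  23 367] [224.01089918 255.07629428]
```

View pics/ts3.png

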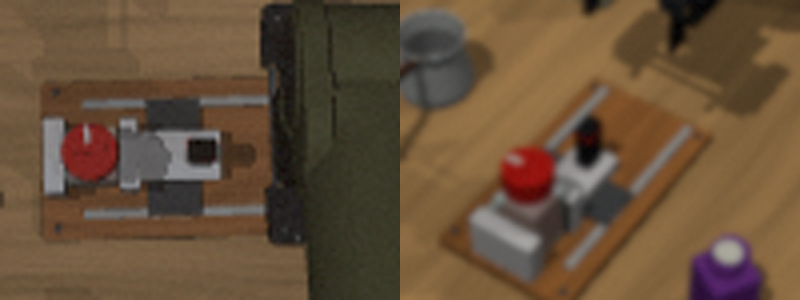

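```bash
python3 - <<'E'
from h import *
for n,win in(("top",(222,186,20,24)),("side",(230,186,26,30))):
    acc=[]
    im=np.mean([ctrl.get_image(n).astype(float) for _ in range(3)],0)
    k=8;u,v,w,hh=win
    big=cv2.resize(im[v:v+hh,u:u+w].clip(0,255).astype(np.uint8),None,fx=k,fy=k,interpolation=cv2.INTER_CUBIC)
    h=cv2.cvtColor(big,cv2.COLOR_RGB2HSV)
    m=(((h[...,0]<8)|(h[...,0]>172))&(h[...,1]>150)&(h[...,2]>60)).astype(np.uint8)
    c=max(cv2.findContours(m,0,2)[0],key=cv2.contourArea); hull=cv2.convexHull(c)
    x,y,bw,bh=cv2.boundingRect(hull); f=lambda a,b:((a+.5)/k-.5+u,(b+.5)/k-.5+v)
    M=cv2.moments(hull); cen=f(M["m10"]/M["m00"],M["m01"]/M["m00"])
    hm=cv2.drawContours(np.zeros_like(m),[hull],-1,1,-1)
    hm=cv2.erode(cv2.dilate(hm,np.ones((5,5))),np.ones((3,3)))
    s=(hm>0)&(h[...,1]<130)&(h[...,2]>130); ys,xs=np.nonzero(s)
    print(n,"bbox",f(x,y),f(x+bw,y+bh),"cen",cen,"area",len(xs))
    for z in(.108,.112,.122): print(z,plane(n,cen,z).round(4))
    if len(xs): print("stripe",f(xs.mean(),ys.mean()),plane(n,f(xs.mean(),ys.mean()),.125).round(4))
    # predicted outline centroid for cap at nominal pose
    P=[]
    X0=np.array([.560,.0785])
    for z in(.094,.122):
        for a in np.linspace(0,6.28,60): P.append([X0[0]+.025*np.cos(a),X0[1]+.025*np.sin(a),z])
    H=cv2.convexHull(proj(n,P).astype(np.float32)); M=cv2.moments(H); pc=(M["m10"]/M["m00"],M["m01"]/M["m00"])
    print("pred cen",pc,"-> cap xy",X0+(plane(n,cen,.112)-plane(n,pc,.112))[:2])
E
```

```text
top bbox (225.1875, 190.3125) (239.1875, 204.9375) cen (232.12741562329884, 197.378588896587) area 436
0.108 [0.5615 0.0751 0.108 ]
0.112 [0.5611 0.0749 0.112 ]
0.122 [0.5601 0.0745 0.122 ]
stripe (np.float64(231.1743119266055), np.float64(193.38159403669724)) [0.5738 0.0776 0.125 ]
pred cen (231.11814231037454, 197.7356314056277) -> cap xy [0.56121453 0.07494555]
side bbox (234.8125, 193.5625) (250.8125, 210.3125) cen (242.80916954446803, 201.74712144921278) area 718
0.108 [0.5615 0.072  0.108 ]
0.112 [0.5592 0.0747 0.112 ]
0.122 [0.5536 0.0814 0.122 ]
stripe (np.float64(238.54352367688023), np.float64(197.21953342618383)) [0.5735 0.0763 0.125 ]
pred cen (241.89516905949796, 203.3089451669359) -> cap xy [0.56153214 0.07192142]
```

play_rows([
  [[0.3, 0, 0, 0, 0, 0, 1], [0.6, 0, 0, 0, 0, 0, 1], [0.92, 0, 0, 0, 0, 0, 1], [0.92, 0, 0, 0, 0, 0, 1]],
])

```text
time: 10.3
position: [0.5646, -0.0101, 0.2218]
tool_rot: [-2.197, -2.244, -0.004]
ft_force: [0.1, 0.2, 0.2]
grip_width: 0.994
grip_force: 0.0
```

play_rows([
  [[0.2, -0.02, 0, 0, 0, 0.09, 1], [0.4, -0.03, 0, 0, 0, 0.18, 1], [0.6, -0.04, 0, 0, 0, 0.27, 1], [0.8, -0.04, 0, 0, 0, 0.36, 1], [0.9, -0.04, 0, 0, 0, 0.45, 1], [0.91, -0.04, 0, 0, 0, 0.5, 1], [0.91, -0.04, 0, 0, 0, 0.5, 1], [0.91, -0.04, 0, 0, 0, 0.5, 1]],
])

```text
time: 11.1
position: [0.5598, 0.0739, 0.2212]
tool_rot: [2.893, 1.223, -0.0]
ft_force: [-0.5, -0.1, -0.3]
grip_width: 0.998
grip_force: 0.0
```

```bash
python3 -c "
from h import *
go((.561,.075,.163),.8)"
```

```text
t 11.10 pos [0.5598 0.0739 0.2212] yaw 0.800 tilt 0.000 f [-0.5 -0.1 -0.3] m [-0.03 -0.01  0.  ] w 86.8mm gf 0.0 q [ 0.4   0.25 -0.67  1.74  0.16  1.21 -1.08]
shift [0.016 0.001 0.582]
turn [ 0.0002  0.0002 -0.    ]
```

play_rows([
  [[0.02, 0, 0.2, 0, 0, 0, 1], [0.02, 0, 0.4, 0, 0, 0, 1], [0.02, 0, 0.58, 0, 0, 0, 1], [0.02, 0, 0.58, 0, 0, 0, 1], [0.02, 0, 0.58, 0, 0, 0, 1]],
])

```text
time: 11.6
position: [0.5612, 0.0754, 0.1634]
tool_rot: [-2.894, -1.221, 0.001]
ft_force: [0.3, -0.1, 0.6]
grip_width: 1.002
grip_force: 0.0
```

```bash
python3 -c "
from h import *
st()
b=crop('side',205,150,120,90,5,'s4.png')"
```

```text
t 11.60 pos [0.5612 0.0754 0.1634] yaw 0.799 tilt 0.000 f [ 0.3 -0.1  0.6] m [-0.05 -0.01  0.01] w 87.2mm gf 0.0 q [ 0.38  0.31 -0.65  1.8   0.21  1.11 -1.11]
```

View pics/s4.png

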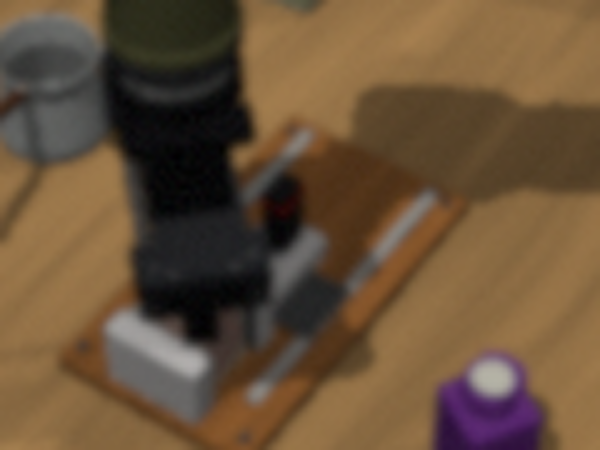

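The gripper now hides the cap, and one finger shows at about (200,322), just above the stop. I'll close gently and watch the side force.

play_rows([
  [[0, 0, 0, 0, 0, 0, 0.3], [0, 0, 0, 0, 0, 0, 0.2], [0, 0, 0, 0, 0, 0, 0.15], [0, 0, 0, 0, 0, 0, 0.1], [0, 0, 0, 0, 0, 0, 0.1], [0, 0, 0, 0, 0, 0, 0.1]],
], squeeze=4)

```text
time: 12.25
position: [0.5612, 0.0757, 0.1633]
tool_rot: [2.894, 1.221, 0.0]
ft_force: [2.1, -1.5, -0.1]
grip_width: 0.578
grip_force: 1.6
```

play_rows([
  [[0, 0, 0, 0, 0, 0, -1], [0, 0, 0, 0, 0, 0, -1], [0, 0, 0, 0, 0, 0, -1], [0, 0, 0, 0, 0, 0, -1]],
])

```text
time: 12.65
position: [0.5613, 0.0756, 0.1633]
tool_rot: [2.894, 1.221, 0.0]
ft_force: [1.4, -0.5, 0.7]
grip_width: 0.582
grip_force: 4.0
```

```bash
python3 -c "
from h import *
s,R=st(); print('tool f',R.T@s['ft_force'])"
```

```text
t 12.65 pos [0.5613 0.0756 0.1633] yaw 0.798 tilt 0.000 f [ 1.4 -0.5  0.7] m [-0.21 -0.27 -0.03] w 50.6mm gf 4.0 q [ 0.38  0.31 -0.65  1.8   0.21  1.1  -1.12]
tool f [ 0.63254602  1.39972678 -0.73477575]
```

play_rows([
  [[0, 0, 0, 0, 0, 0, -1], [0, 0, 0, 0, 0, 0, -1], [0, 0, 0, 0, 0, -0.04, -1], [0, 0, 0, 0, 0, -0.08, -1], [0, 0, 0, 0, 0, -0.12, -1], [0, 0, 0, 0, 0, -0.16, -1], [0, 0, 0, 0, 0, -0.2, -1], [0, 0, 0, 0, 0, -0.2, -1]],
], squeeze=35)

```text
time: 13.45
position: [0.5607, 0.0761, 0.1632]
tool_rot: [-2.667, -1.659, 0.001]
ft_force: [-0.9, 0.2, 1.1]
grip_width: 0.569
grip_force: 35.0
```

```bash
python3 -c "
from h import *
s,R=st(); print('tool f',R.T@s['ft_force'])"
```

```text
t 13.45 pos [0.5607 0.0761 0.1632] yaw 1.113 tilt 0.001 f [-0.9  0.2  1.1] m [-0.07  0.12  0.01] w 49.5mm gf 35.0 q [ 0.42  0.32 -0.7   1.8   0.23  1.11 -0.82]
tool f [-0.24558409 -0.93600273 -1.06256446]
```

play_rows([
  [[0, 0, 0, 0, 0, -0.06, -1], [0, 0, 0, 0, 0, -0.12, -1], [0, 0, 0, 0, 0, -0.18, -1], [0, 0, 0, 0, 0, -0.24, -1], [0, 0, 0, 0, 0, -0.3, -1]],
])

```text
time: 13.95
position: [0.5604, 0.0763, 0.1632]
tool_rot: [-2.204, -2.237, 0.001]
ft_force: [-1.9, 0.4, 2.3]
grip_width: 0.567
grip_force: 35.0
```

```bash
python3 -c "
from h import *
s,R=st()
a=crop('top',210,170,60,60,6,'t5.png'); b=crop('side',215,170,60,60,6,'s5.png')
cv2.imwrite('pics/ts5.png',np.hstack([cv2.imread('pics/t5.png'),cv2.imread('pics/s5.png')]))"
```

```text
t 13.95 pos [0.5604 0.0763 0.1632] yaw 1.586 tilt 0.002 f [-1.9  0.4  2.3] m [ 0.03  0.26 -0.2 ] w 49.3mm gf 35.0 q [ 0.48  0.34 -0.78  1.79  0.26  1.12 -0.37]
```

View pics/ts5.png

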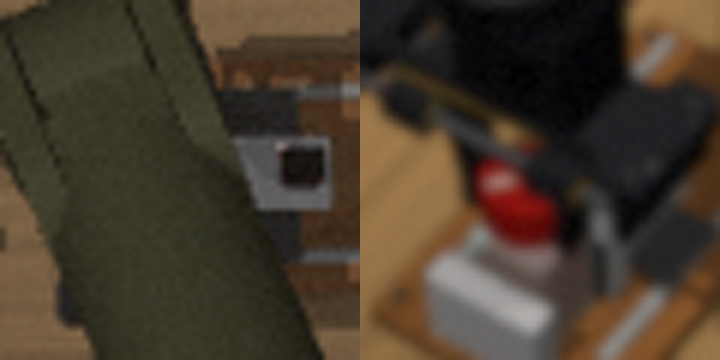

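The cap is gripped and turning, with about 0.2 N m on the wrist. The jar looks still, and the white stripe is partly visible at about (495,182).

```bash
python3 -c "
from h import *
im=cv2.imread('pics/s5.png'); h=cv2.cvtColor(im,cv2.COLOR_BGR2HSV)
m=(h[...,1]<150)&(h[...,2]>120); m[:150]=0;m[220:]=0;m[:,:105]=0;m[:,180:]=0
ys,xs=np.nonzero(m); print(len(xs),xs.mean(),ys.mean())
for u,v in((xs.mean(),ys.mean()),(xs.min(),ys.mean()),(xs.max(),ys.mean())):
  p=plane('side',((u+.5)/6-.5+215,(v+.5)/6-.5+170),.125); d=p[:2]-[.5605,.076]; print(p,d,np.arctan2(d[1],d[0]))
for a in(.6,.8,.92,1.1): print(a,(proj('side',[.5605+.014*np.cos(a),.075+.014*np.sin(a),.125])-[214.5,169.5])*6-.5)
"
```

```text
511 139.43835616438355 181.31898238747553
[0.56886065 0.08582373 0.125     ] [0.00836065 0.00982373] 0.8656831421139302
[0.58011629 0.09372112 0.125     ] [0.01961629 0.01772112] 0.7346836770022512
[0.56207089 0.08106001 0.125     ] [0.00157089 0.00506001] 1.2697776468960988
0.6 [[137.96787731 175.00475324]]
0.8 [[138.19373292 179.163701  ]]
0.92 [[138.86224635 181.60108995]]
1.1 [[140.59305228 185.08340874]]
```

play_rows([
  [[0, 0, 0, 0, 0, -0.07, -1], [0, 0, 0, 0, 0, -0.14, -1], [0, 0, 0, 0, 0, -0.21, -1], [0, 0, 0, 0, 0, -0.28, -1], [0, 0, 0, 0, 0, -0.35, -1], [0, 0, 0, 0, 0, -0.41, -1], [0, 0, 0, 0, 0, -0.47, -1]],
])

```text
time: 14.75
position: [0.5602, 0.0766, 0.164]
tool_rot: [-1.25, -2.88, 0.002]
ft_force: [-5.1, -0.1, 12.4]
grip_width: 0.567
grip_force: 35.0
```

play_rows([
  [[0, 0, 0, 0, 0, -0.03, -1], [0, 0, 0, 0, 0, -0.07, -1]],
])

```text
time: 14.95
position: [0.5605, 0.0766, 0.1646]
tool_rot: [-1.092, -2.944, 0.002]
ft_force: [-5.9, -0.8, 13.2]
grip_width: 0.568
grip_force: 35.0
```

```bash
python3 -c "
from h import *
s,R=st()"
```

```text
t 14.95 pos [0.5605 0.0766 0.1646] yaw 2.431 tilt 0.002 f [-5.9 -0.8 13.2] m [-0.05  1.32 -0.16] w 49.4mm gf 35.0 q [ 0.6   0.39 -0.93  1.79  0.34  1.14  0.42]
```

play_rows([
  [[0, 0, 0, 0, 0, -0.03, -1], [0, 0, 0, 0, 0, -0.06, -1]],
])

```text
time: 15.15
position: [0.5603, 0.0764, 0.1646]
tool_rot: [-0.953, -2.992, 0.002]
ft_force: [-6.6, 0.1, 12.4]
grip_width: 0.567
grip_force: 35.0
```

```bash
python3 -c "
from h import *
s,R=st()"
```

```text
t 15.15 pos [0.5603 0.0764 0.1646] yaw 2.525 tilt 0.002 f [-6.6  0.1 12.4] m [-0.25  1.43 -0.21] w 49.3mm gf 35.0 q [ 0.61  0.4  -0.95  1.79  0.35  1.14  0.5 ]
```

play_rows([
  [[0.01, 0, 0, 0, 0, -0.05, -1], [0.01, 0, 0, 0, 0, -0.05, -1], [0.01, 0, -0.02, 0, 0, -0.05, -1], [0.01, 0, -0.04, 0, 0, -0.05, -1], [0.01, 0, -0.04, 0, 0, -0.05, -1]],
])

```text
time: 15.65
position: [0.5598, 0.0761, 0.1669]
tool_rot: [-0.836, -3.028, 0.001]
ft_force: [-1.7, -0.9, 1.0]
grip_width: 0.566
grip_force: 35.0
```

```bash
python3 -c "
from h import *
s,R=st()"
```

```text
t 15.65 pos [0.5598 0.0761 0.1669] yaw 2.603 tilt 0.001 f [-1.7 -0.9  1. ] m [-0.28  0.3   0.01] w 49.2mm gf 35.0 q [ 0.63  0.4  -0.97  1.79  0.36  1.15  0.58]
```

play_rows([
  [[0, 0, -0.04, 0, 0, 0, -1], [0, 0, -0.08, 0, 0, 0, -1], [0, 0, -0.12, 0, 0, 0, -1], [0, 0, -0.16, 0, 0, 0, -1], [0, 0, -0.2, 0, 0, 0, -1], [0, 0, -0.24, 0, 0, 0, -1], [0, 0, -0.27, 0, 0, 0, -1], [0, 0, -0.27, 0, 0, 0, -1]],
])

```text
time: 16.45
position: [0.5606, 0.0765, 0.1948]
tool_rot: [0.833, 3.028, 0.0]
ft_force: [0.2, 0.3, -0.4]
grip_width: 0.569
grip_force: 35.0
```

play_rows([
  [[0, 0, 0, 0, 0, 0, -1], [0, 0, 0, 0, 0, 0, -1], [0, 0, 0, 0, 0, 0, -1]],
])

```text
time: 16.75
position: [0.5602, 0.0764, 0.194]
tool_rot: [-0.833, -3.029, 0.0]
ft_force: [-0.4, 0.7, -0.9]
grip_width: 0.568
grip_force: 35.0
```

```bash
python3 -c "
from h import *
s,R=st()
a=crop('top',200,160,80,80,5,'t6.png'); b=crop('side',205,160,80,80,5,'s6.png')
cv2.imwrite('pics/ts6.png',np.hstack([cv2.imread('pics/t6.png'),cv2.imread('pics/s6.png')]))"
```

```text
t 16.75 pos [0.5602 0.0764 0.194 ] yaw 2.605 tilt 0.000 f [-0.4  0.7 -0.9] m [ 0.06 -0.12 -0.03] w 49.5mm gf 35.0 q [ 0.65  0.37 -0.99  1.76  0.33  1.19  0.6 ]
```

View pics/ts6.png

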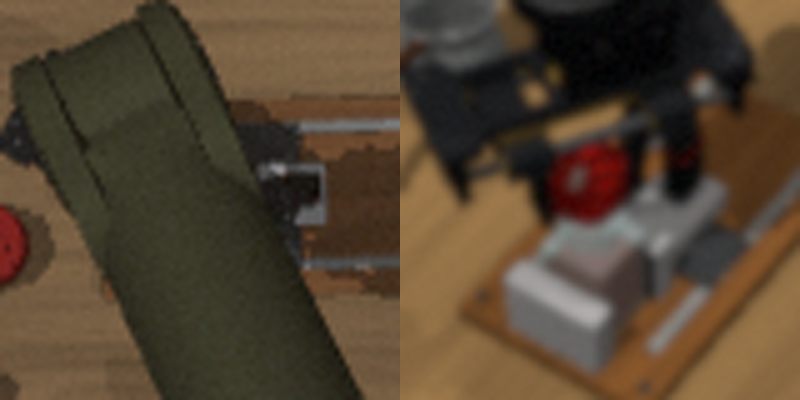

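The cap hangs level in the gripper at about (590,180). Below it the open jar still sits braced at about (600,265), and the wrist force is near zero. Handing in.

```bash
python3 -c "
from bench import ctrl
print(ctrl.close_job())"
```

```text
the job is handed in; nothing more can be done
None
```

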